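# Hang the drain rack on both hooks

## Task

On the watchmaker's bench, hang the drain rack with the red grip on the two hooks of the drain stand, so that its top bar lies in both hooks and its tray hangs level, clear of the bench. Lower it gently until both hooks carry the bar before you let go, and leave the rack with the blue grip standing where it is.

Things in the scene. Friction and masses are not known exactly. Their poses are not given: they have to be found in the camera images.
- rack_red: Rack to hang, upright on the bench, 0.2-0.4 kg (sizes in mm). Origin: centre of its red grip (16 in x, 50 in y, 18 high), on the axis of the 8 mm square top bar, 210 long in y with red 16 end balls. Flat uprights at y = +-57.5 carry a tray of watch parts, 50 (x) by 120 (y), 22 high, underside 90 below the origin. y along the bar, z up. Symmetric: either end fits either hook; bar is bare at |y| = 60-97.
- hook_left: Left hook of the fixed drain stand: 8 mm wire trough, open on top, pointing to its -x (towards the robot), yellow ball on its tip. Floor 36 mm long in x; both ends slope up to x = +-30, tip top 23 above origin. Post 62 behind, top 38 above origin. Origin: where the seated bar's axis lies, 4 mm over the wire at mid floor, 170 above the bench. y: left, along the line from right to left hook; z up.
- hook_right: Right hook, same shape and axes, 160 mm from the left one, to its -y. The seated rack's grip lies midway between the two origins, its bar along their line. The space between the hooks is open for the tray to pass down, but for a thin cross bar 62 behind and 110 below; at the stand's foot a white drip tray 14 high, 230 (y) by 150 (x) (sizes in mm).
- rack_blue: A second rack of the same size and shape with a blue grip and blue balls, standing upright on the bench; to be left alone. Origin and axes as for the red one.

How it is judged (in metres and radians):
On the way:
1. both hooks carry the red rack's bar while the gripper still holds the rack (contact force between rack_red and hook_left above 0.25 N and contact force between rack_red and hook_right above 0.25 N and contact force between the fingers and rack_red above 0.5 N), for 0.15 s.
At the end, for the whole second after the job is handed in: Red rack at rest, its bar borne by both hooks (over 0.25 N each): within 6 mm of seated height and 18 mm fore and aft at both hooks, middle within 20 mm of midway, bar within 0.2 rad of the hooks' line, rack within 0.2 rad of upright; blue rack within 20 mm of its start (contact force between rack_red and hook_left above 0.25 N and contact force between rack_red and hook_right above 0.25 N and x of rack_red in the frame of hook_left between -0.018 and 0.018 m and x of rack_red in the frame of hook_right between -0.018 and 0.018 m and z of rack_red in the frame of hook_left between -0.006 and 0.006 m and z of rack_red in the frame of hook_right between -0.006 and 0.006 m and y of rack_red in the frame of hook_left between -0.1 and -0.06 m and y of rack_red in the frame of hook_right between 0.06 and 0.1 m and angle between rack_red's own z axis and vertical below 0.2 rad and angle between the y axis of rack_red and the y axis of hook_left, either way round below 0.2 rad and linear speed of rack_red below 0.03 m/s and angular speed of rack_red below 0.3 rad/s and distance of rack_blue from where it was at the start of the episode below 0.02 m); the robot touches nothing.
It fails at once if the blue rack is moved more than 20 mm or tipped (distance of rack_blue from where it was at the start of the episode above 0.02 m or angle between rack_blue's own z axis and vertical above 0.3 rad).
It also fails if it takes over 35 s, if anything falls off the work surface, if the arm or the gripper's body presses on something with over 40 N, if the wrist force passes 120 N, or if a joint passes its speed limit or range.

## Robot

A 6-joint arm with a two-finger parallel gripper is mounted at the origin on the work surface. World frame = base frame: x ahead of the robot, y to its left, z up, the work surface at z = 0. Lengths are in mm, angles in degrees, forces in N, time in s.
With the tool pointing down it reaches from about 300 to 775 mm from the base axis. Payload 14.6 kg.
Tool frame: the origin (TCP) lies midway between the tips of the shut fingers; the grasp point (between the pads) lies r.hold_point_z behind it (r.hold_point_z is the distance from the TCP to the grasp point, in mm); z points along the fingers, y is the line along which they close (so a half turn about z gives the same grasp; the last joint's range is limited). The gripper opens to 85 mm and grips with 20 to 120 N. Pads are 22 mm wide; open, the fingers measure 114 mm over their backs; the gripper's body (76 mm by 85 mm) begins 54 mm behind the grasp point. The pads swing forward as they close: fully open they stand 13 mm farther back than shut.
Start: joints at [-78.873, 17.183, 87.147, -0, 75.671, -3.816], TCP at [141.813, -531.393, 204.281] pointing down, gripper open.
Joint ranges: [-173.82, 173.82], [-45.26, 126.66], [13.44, 144.39], [-59.66, 239.66], [0, 175.72], [-146.38, 146.38]. Speed limits (degrees/s): [127.2, 127.2, 147.25, 180, 180, 180].

## Interface

Orientations are given as [roll, pitch, yaw] about the fixed x, y, z axes, in that order (R = Rz(yaw) Ry(pitch) Rx(roll)).
In Python, from plant import r gives the robot as it stands.
- The arm moves only by the shell command python3 -m crank 'ROWS' [OPENING]. ROWS is a JSON object of lists of equal length, an entry for each row: "slide": the shift along the tool's x, y, z in m, a list of three; "rot": the turn, a rotation vector about the tool's x, y, z in degrees, a list of three. A call has 1 to 12 rows; each row is the pose to reach, as a shift and turn from the pose commanded when the call began, along the tool's axes at that moment; what a row does not reach only later rows make up. A row lasts 1/10 s, in which the tool goes at most 50 mm and 8.59 degrees, less where a joint would pass 70% of its speed; a pose out of reach is approached as far as the arm can. A call with a gripper value outside its range is refused whole. OPENING is the finger opening in m, from 0 to 0.0854, set as the call begins (- or left out, the last holds). The fingers move at their own pace and stop on an object; the grip force is fixed at half the most. Time passes only in rows, so rows that repeat a pose let the fingers close. It gives the time, the measured TCP pose, the force, the opening and the grip force at its end, in the units of the state.
- r.get_obs(): the state, without advancing time (a new reading comes with each control period).
- r.read_camera(name): name is "scene" or "top"; returns a dict with "frame" (384x512x3 uint8, blue, green, red), "fx", "fy", "cx", "cy" (pixels), "R" (3x3) and "t" (3): a world point X has camera coordinates R X + t. Camera axes: x right, y down, z forward; pixel columns grow to the right and rows downward; lengths in mm; the calibration is good to about 2 mm. A picture is of the moment at which its call begins. There is no depth.
- r.job_done(): hands the job in; it is judged then, once.
The state is a dict: "time": time; "q": joint angles; "qvel": joint speeds; "joint_efforts": joint torques, N m; "tool_pos": TCP position; "tool_rot": TCP orientation; "contact_force": force on the tool from outside, world axes, zero at the start; "moment": the same for the moment, N m; "grip_width": opening from 0.0 (shut) to 1.0 (fully open); "gripper_force": force on a finger pad.
Only numpy, scipy, OpenCV 4.12 (cv2) and the standard library are available. Lean on these libraries where they do the work, as an engineer would, in place of code of your own. Each camera call takes 0.05 s, during which the arm holds its last target. There are 200 camera calls.

## Working session

There is one attempt and no reset: what is moved stays moved. The work goes in short steps, Python scripts to look and compute and a shell command to move; the robot and the scene stay as the last step left them, time stands still between calls to the robot, and variables do not carry over. Pictures are saved under pics/ and viewed, at most 11 in all, crops included, and the job is handed in when it is done.

```bash
ls; mkdir -p pics
python3 - <<'E'
from plant import r
import cv2
print(r.hold_point_z,r.get_obs())
for n in("scene","top"):
    c=r.read_camera(n);cv2.imwrite(f"pics/{n}0.png",c["frame"]);print(n,{k:v for k,v in c.items() if k!="frame"})
E
```

```text
pics
18.700000000000003 {'time': 0.0, 'q': array([-7.88711802e+01,  1.72171054e+01,  8.71812654e+01,  4.03268374e-04,
        7.56698504e+01, -3.81608228e+00]), 'qvel': array([-0.02309321, -0.06016364,  0.03724955, -0.06103372,  0.04819837,
        0.00868362]), 'joint_efforts': array([-8.88867107e-04, -5.43499160e+01, -3.61799383e+01, -1.09781868e-04,
        4.02774283e-03,  8.88279828e-06]), 'tool_pos': array([ 141.78463489, -531.1314573 ,  203.70006654]), 'tool_rot': array([-1.79931956e+02, -4.93012455e-03,  1.49447991e+01]), 'contact_force': array([-0.32737676, -0.7585055 ,  0.0257481 ]), 'moment': array([ 0.03678797,  0.0290708 , -0.01503315]), 'gripper_force': 0.0, 'grip_width': 0.9998088886823296}
scene {'fx': 432.6883087355216, 'fy': 432.6883087355216, 'cx': 252.09133298650792, 'cy': 189.73001090039045, 'R': array([[ 0.6358129 ,  0.77180039,  0.00813072],
       [ 0.55061208, -0.44616439, -0.70552369],
       [-0.54089582,  0.45305793, -0.70863969]]), 't': array([-363.53531038, -183.15463096, 1551.81537669])}
top {'fx': 494.5728235796181, 'fy': 494.5728235796181, 'cx': 261.51835507173956, 'cy': 192.27209318071934, 'R': array([[ 0.02880687, -0.99948986,  0.01379093],
       [-0.9961094 , -0.0298535 , -0.08291465],
       [ 0.08328406, -0.01134876, -0.99646122]]), 't': array([ -41.5313334 ,  563.05659348, 1555.1177155 ])}
```

View pics/scene0.png

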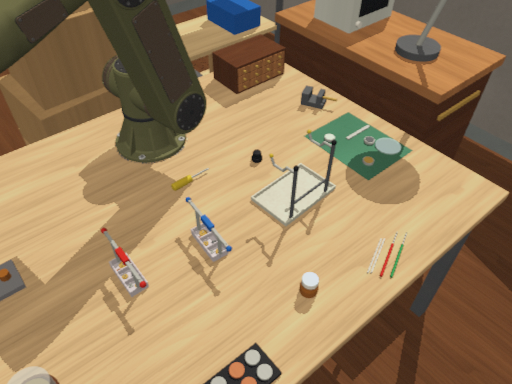

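View pics/top0.png

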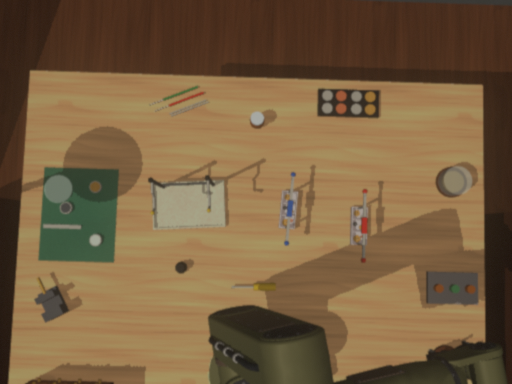

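The scene view shows the red rack (balls near 104,231 and 144,285) and the blue one (188,201 and 229,248). The stand's posts are at (294,168) and (333,142), with hook tips near (271,156) and (308,132). In the top view, red is at (364,225), blue at (290,208), and the stand at (190,200). I'll zoom in and mask the colours.

```bash
cat > h.py <<'E'
import cv2,numpy as np
def blobs(img,lo,hi,roi,mn=2):
    x0,y0,x1,y1=roi; h=cv2.cvtColor(img[y0:y1,x0:x1],cv2.COLOR_BGR2HSV)
    m=cv2.inRange(h,lo,hi)
    if lo[0]==0 and hi[0]<=10: m|=cv2.inRange(h,(172,)+tuple(lo[1:]),(180,255,255))
    n,_,s,c=cv2.connectedComponentsWithStats(m)
    return [(np.round(c[i]+[x0,y0],1).tolist(),s[i].tolist()[2:]) for i in range(1,n) if s[i][4]>=mn]
def ray(c,p):
    d=c["R"].T@np.array([(p[0]-c["cx"])/c["fx"],(p[1]-c["cy"])/c["fy"],1]); return -c["R"].T@c["t"],d/np.linalg.norm(d)
def tri(c1,p1,c2,p2):
    o1,d1=ray(c1,p1);o2,d2=ray(c2,p2)
    s=np.linalg.lstsq(np.stack([d1,-d2],1),o2-o1,rcond=None)[0]
    a=o1+s[0]*d1;b=o2+s[1]*d2
    return np.round((a+b)/2,1),round(float(np.linalg.norm(a-b)),1)
def plane(c,p,z):
    o,d=ray(c,p); return np.round(o+d*(z-o[2])/d[2],1)
E
python3 - <<'E'
from plant import r
from h import *
s=r.read_camera("scene");t=r.read_camera("top")
for n,c,rr,rb,ry in(("s",s,(90,215,160,305),(175,190,240,265),(260,120,345,225)),("t",t,(340,180,380,270),(275,165,305,250),(145,170,230,232))):
    f=c["frame"]
    print(n,"red",blobs(f,(0,150,80),(8,255,255),rr));print("blue",blobs(f,(100,120,60),(130,255,255),rb));print("yel",blobs(f,(18,120,80),(35,255,255),ry))
a=cv2.resize(s["frame"][110:230,240:350],None,fx=5,fy=5,interpolation=2)[:, :550]
cv2.imwrite("pics/s1.png",a)
b=cv2.resize(t["frame"][165:240,140:235],None,fx=8,fy=8,interpolation=2);cv2.imwrite("pics/t1.png",b)
E
```

```text
s red [([103.2, 229.6], [6, 5, 20]), ([121.4, 254.7], [14, 18, 117]), ([142.4, 284.1], [6, 7, 29])]
blue [([187.3, 199.0], [4, 4, 11]), ([206.8, 222.1], [13, 16, 92]), ([228.4, 248.2], [5, 5, 19])]
yel [([308.5, 130.7], [4, 4, 14]), ([270.8, 155.1], [5, 5, 18])]
t red [([364.5, 190.7], [4, 4, 14]), ([364.1, 224.9], [7, 15, 79]), ([363.4, 259.9], [4, 3, 11])]
blue [([289.4, 207.8], [4, 14, 41]), ([286.0, 242.5], [1, 2, 2])]
yel [([221.5, 172.5], [2, 2, 2]), ([225.5, 173.5], [2, 2, 2]), ([228.5, 173.0], [2, 1, 2]), ([145.5, 182.0], [2, 1, 2]), ([147.5, 199.5], [2, 2, 2]), ([208.3, 210.0], [3, 3, 7]), ([151.3, 212.5], [5, 6, 17])]
```

View pics/s1.png

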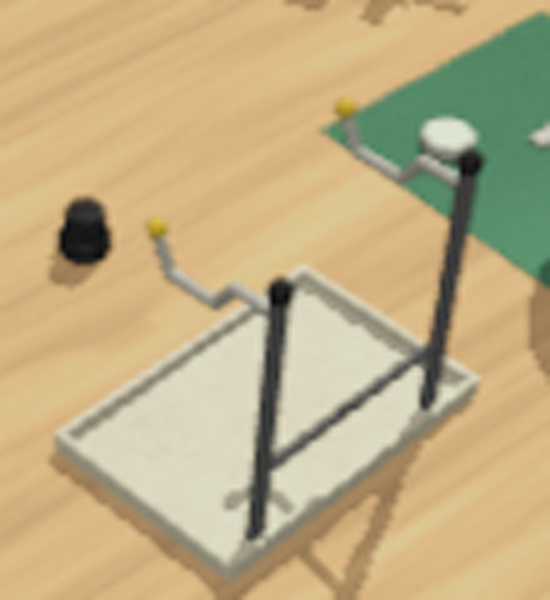

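View pics/t1.png

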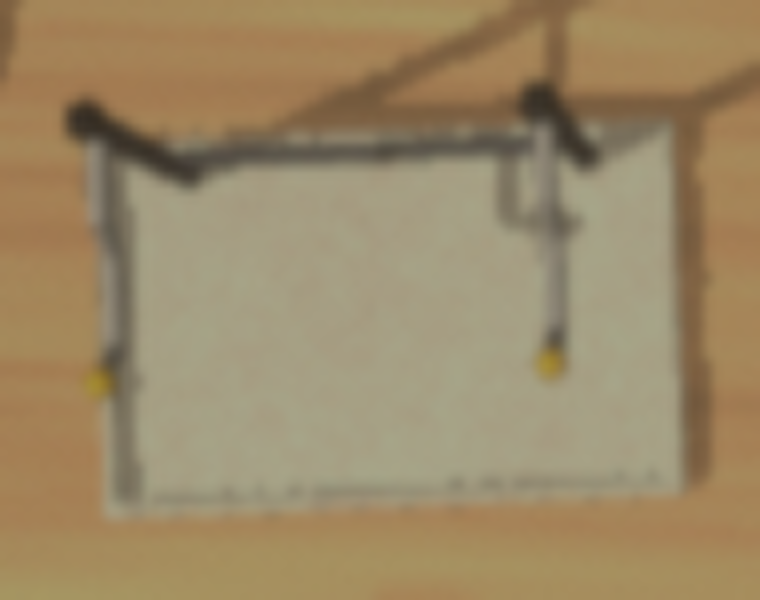

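The crops show the yellow tips in scene at (308.5,130.7) left and (270.8,155.1) right, and in top at (151.5,212.5) and (208.4,210.1). The post tops are at scene (333.6,141.8)/(295.6,168.2) and top (150.1,179.6)/(207.1,177.2).

Run:
```python
from plant import r
from h import *
s=r.read_camera("scene");t=r.read_camera("top")
P={}
for n,a,b in [("rball+x",(142.4,284.1),(364.5,190.7)),("grip",(121.4,254.7),(364.1,224.9)),("rball-x",(103.2,229.6),(363.4,259.9)),
 ("blue",(206.8,222.1),(289.4,207.8)),("tipL",(308.5,130.7),(151.4,212.5)),("tipR",(270.8,155.1),(208.4,210.1)),("postL",(333.6,141.8),(150.1,179.6)),("postR",(295.6,168.2),(207.1,177.2))]:
    P[n]=tri(s,a,t,b);print(n,*P[n])
p={k:v[0] for k,v in P.items()}
print("bar",np.linalg.norm(p["rball+x"]-p["rball-x"]),"span tips",np.linalg.norm(p["tipL"]-p["tipR"]),np.linalg.norm(p["postL"]-p["postR"]))
b=p["rball+x"]-p["rball-x"];print("bar yaw",np.degrees(np.arctan2(b[1],b[0])))
y=(p["tipL"]-p["tipR"]+p["postL"]-p["postR"]);print("hook line yaw",np.degrees(np.arctan2(y[1],y[0])))
for e in "LR":
    d=p["post"+e]-p["tip"+e];d[2]=0;print(e,"len",np.linalg.norm(d),"yaw x",np.degrees(np.arctan2(d[1],d[0])), "origin", p["tip"+e]+d*30/92, p["post"+e]-d*62/92)
```

```text
rball+x [ 573.4 -340.3   85.7] 1.1
grip [ 468.3 -339.3   90.3] 1.0
rball-x [ 362.5 -338.3   88.3] 2.2
blue [ 513.7 -110.7   88.1] 0.2
tipL [483.5 288.7 184.6] 0.1
tipR [495.6 127.6 183.8] 1.7
postL [576.4 294.4 197.7] 1.1
postR [588.5 133.6 196.5] 1.6
bar 210.92550817765022 span tips 161.5557488918299 161.25907726388613
bar yaw -0.5433291802789546
hook line yaw 94.29933051334045
L len 93.0747011813629 yaw x 3.511055383625005 origin [513.79347826 290.55869565 184.6       ] [513.79347826 290.55869565 197.7       ]
R len 93.09355509378722 yaw x 3.6953484871893196 origin [525.89347826 129.55652174 183.8       ] [525.89347826 129.55652174 196.5       ]
```

Measurements are consistent: the bar is 211 mm long, the hooks are 161 mm apart and the grip is at z = 90. Seat midpoint is about (520, 210), with the bar line at yaw 94°. I'll approach above the red grip.

```bash
python3 -m crank '{"slide":[[0.015,-0.004,0],[0.05,-0.014,0],[0.09,-0.025,0],[0.13,-0.036,0],[0.17,-0.047,0],[0.21,-0.058,0.01],[0.25,-0.07,0.02],[0.29,-0.081,0.035],[0.325,-0.09,0.05],[0.35,-0.097,0.06],[0.365,-0.1014,0.064],[0.365,-0.1014,0.064]],"rot":[[0,0,0],[0,0,1],[0,0,3],[0,0,5],[0,0,7],[0,0,9],[0,0,11],[0,0,13],[0,0,14.5],[0,0,15.4],[0,0,15.4],[0,0,15.4]]}' 0.085
python3 - <<'E'
from plant import r
o=r.get_obs();print(o["tool_pos"],o["tool_rot"],o["q"])
E
```

```text
time: 1.5
tool_pos: [469.4, -337.9, 139.8]
tool_rot: [-180.0, 0.0, -0.3]
contact_force: [-0.1, -0.2, -0.5]
grip_width: 0.997
gripper_force: 0.0
[ 469.41092884 -337.87029633  139.80330872] [-1.79961718e+02  3.50824915e-02 -3.05343740e-01] [-3.93772057e+01  2.41318556e+01  8.66085611e+01  8.13225360e-03
  6.93109486e+01  5.09252733e+01]
```

```bash
python3 -m crank '{"slide":[[0,0.001,0.01],[-0.001,0.0014,0.025],[-0.001,0.0014,0.04],[-0.001,0.0014,0.055],[-0.001,0.0014,0.065],[-0.001,0.0014,0.0685],[-0.001,0.0014,0.0685],[-0.001,0.0014,0.0685]],"rot":[[0,0,0],[0,0,0],[0,0,0],[0,0,0],[0,0,0],[0,0,0],[0,0,0],[0,0,0]]}' && python3 -m crank '{"slide":[[0,0,0],[0,0,0],[0,0,0],[0,0,0],[0,0,0],[0,0,0],[0,0,0],[0,0,0],[0,0,0],[0,0,0]],"rot":[[0,0,0],[0,0,0],[0,0,0],[0,0,0],[0,0,0],[0,0,0],[0,0,0],[0,0,0],[0,0,0],[0,0,0]]}' 0
```

```text
time: 2.3
tool_pos: [467.5, -341.0, 72.4]
tool_rot: [180.0, -0.0, -0.5]
contact_force: [-0.5, -0.3, -1.3]
grip_width: 0.995
gripper_force: 0.0
time: 3.3
tool_pos: [467.2, -340.5, 71.5]
tool_rot: [-180.0, 0.0, -0.5]
contact_force: [-0.2, -0.1, 0.7]
grip_width: 0.0
gripper_force: 0.3
```

The gripper shut fully, so it holds nothing. I'll take a look.

Run:
```python
from plant import r
from h import *
s=r.read_camera("scene");t=r.read_camera("top")
o=r.get_obs();print(o["grip_width"],o["gripper_force"],o["tool_pos"])
a=cv2.resize(s["frame"][190:310,70:190],(480,480),interpolation=2);b=cv2.resize(t["frame"][170:280,310:400],(390,480),interpolation=2)
cv2.imwrite("pics/g1.png",np.hstack([a,b])[:, :800])
```

```text
-0.0037722505281177566 0.2536241986672394 [ 467.21713058 -340.58110216   71.49243206]
```

View pics/g1.png

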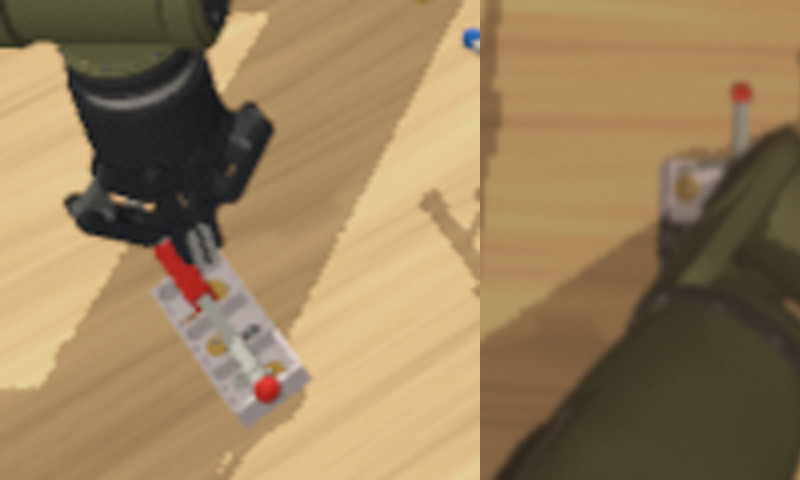

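The fingers are shut just +y of the red grip, and the rack has shifted about 15 mm towards -y. I'll work out where the tips and the bar are now.

Run:
```python
from plant import r
from h import *
s=r.read_camera("scene");t=r.read_camera("top")
print(blobs(s["frame"],(0,150,80),(8,255,255),(90,215,160,305)),blobs(t["frame"],(0,150,80),(8,255,255),(340,180,390,270)))
p=r.get_obs()["tool_pos"]
def pr(c,X): v=c["R"]@X+c["t"]; return np.round([c["fx"]*v[0]/v[2]+c["cx"],c["fy"]*v[1]/v[2]+c["cy"]],1)
print("tcp",pr(s,p),"hold",pr(s,p+[0,0,18.7]))
f=s["frame"].copy()
for X in(p,p+[0,0,18.7]): cv2.drawMarker(f,tuple(int(v) for v in pr(s,X)),(255,0,255),0,3)
a=blobs(s["frame"],(0,150,80),(8,255,255),(125,270,150,300));b=blobs(t["frame"],(0,150,80),(8,255,255),(360,182,380,200))
print("ball",tri(s,a[0][0],t,b[0][0]))
cv2.imwrite("pics/g2.png",np.hstack([cv2.resize(f[215:310,85:165],(640,760),interpolation=0)[:600]]))
```

```text
[([114.8, 257.5], [15, 16, 92]), ([136.4, 286.8], [6, 7, 30])] [([369.8, 190.8], [4, 4, 11])]
tcp [122.1 259.2] hold [120.5 254.7]
ball (array([ 573.4, -355.7,   89.2]), 1.4)
```

View pics/g2.png

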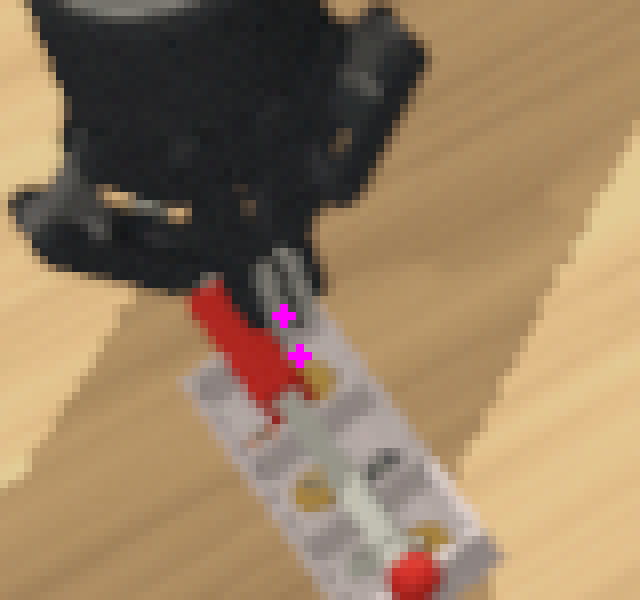

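The visible fingertips end about 3.5 px above the projected TCP, roughly 15 mm higher than reported, so the pads rode over the top of the grip. I'll lift, open, measure again and go in lower.

```bash
python3 -m crank '{"slide":[[0,0,-0.015],[0,0,-0.045],[0,0,-0.075],[0,0,-0.085]],"rot":[[0,0,0],[0,0,0],[0,0,0],[0,0,0]]}' && python3 -m crank '{"slide":[[0,0,-0.005],[-0.01,0,-0.005],[-0.02,0,-0.005],[-0.02,0,-0.005]],"rot":[[0,0,0],[0,0,0],[0,0,0],[0,0,0]]}' 0.085
python3 - <<'E'
from plant import r
from h import *
s=r.read_camera("scene");t=r.read_camera("top");o=r.get_obs()
print(o["tool_pos"],o["tool_rot"],o["grip_width"])
bs=blobs(s["frame"],(0,150,80),(8,255,255),(85,215,160,305));bt=blobs(t["frame"],(0,150,80),(8,255,255),(340,180,390,290))
print(bs,bt)
for b in bs: print(plane(s,b[0],90))
for b in bt: print("t",plane(t,b[0],90))
def pr(c,X): v=c["R"]@X+c["t"]; return np.round([c["fx"]*v[0]/v[2]+c["cx"],c["fy"]*v[1]/v[2]+c["cy"]],1)
f=s["frame"].copy();p=o["tool_pos"]
for y in(-43,0,43): cv2.drawMarker(f,tuple(int(round(v)) for v in pr(s,p+[0,y,0])),(255,0,255),0,3)
cv2.imwrite("pics/g3.png",cv2.resize(f[185:305,70:190],(600,600),interpolation=0))
E
```

```text
time: 3.9
tool_pos: [468.2, -341.5, 161.0]
tool_rot: [179.8, -0.2, -0.5]
contact_force: [-0.3, 0.5, 0.1]
grip_width: 0.001
gripper_force: 0.0
time: 4.3
tool_pos: [445.7, -340.4, 160.8]
tool_rot: [-179.9, 0.1, -0.5]
contact_force: [0.5, 0.9, 0.3]
grip_width: 0.683
gripper_force: 0.0
[ 446.84670656 -340.52817377  161.30000288] [-1.79965887e+02  3.58902476e-02 -4.92902199e-01] 0.8468501050750094
[([102.9, 229.8], [5, 5, 15]), ([121.3, 254.9], [14, 18, 118]), ([142.4, 284.1], [6, 7, 29])] [([364.5, 190.8], [4, 4, 13]), ([364.0, 222.2], [5, 10, 45])]
[ 364.9 -338.6   90. ]
[ 468.7 -339.3   90. ]
[ 576.7 -340.6   90. ]
t [ 572.5 -339.8   90. ]
t [ 476.3 -339.4   90. ]
```

View pics/g3.png

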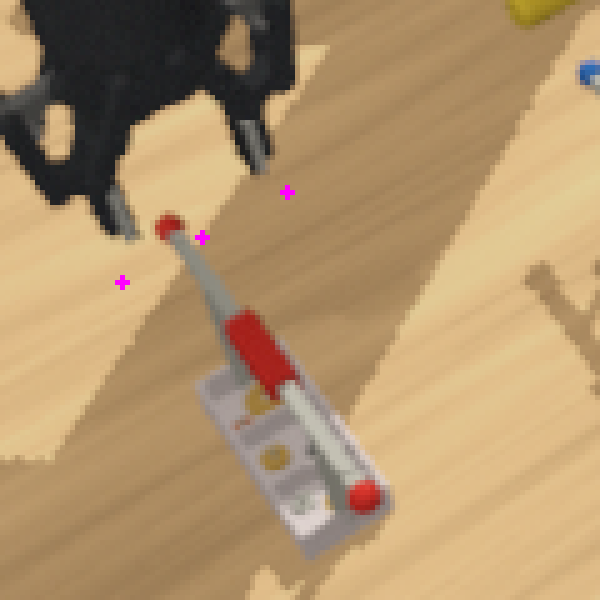

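The rack is upright again at its original spot (it had only tilted), and both fingertips again appear about 15 mm behind the reported TCP. I'll go down 16 mm lower, to TCP z ≈ 55.

```bash
python3 -m crank '{"slide":[[0.01,-0.001,0.0],[0.0215,-0.001,0.01],[0.0215,-0.001,0.03],[0.0215,-0.001,0.05],[0.0215,-0.001,0.07],[0.0215,-0.001,0.09],[0.0215,-0.001,0.102],[0.0215,-0.001,0.106],[0.0215,-0.001,0.106],[0.0215,-0.001,0.106]],"rot":[[0,0,0],[0,0,0],[0,0,0],[0,0,0],[0,0,0],[0,0,0],[0,0,0],[0,0,0],[0,0,0],[0,0,0]]}' 0.085 && python3 -m crank '{"slide":[[0,0,0],[0,0,0],[0,0,0],[0,0,0],[0,0,0],[0,0,0],[0,0,0],[0,0,0],[0,0,0]],"rot":[[0,0,0],[0,0,0],[0,0,0],[0,0,0],[0,0,0],[0,0,0],[0,0,0],[0,0,0],[0,0,0]]}' 0
```

```text
time: 5.4
tool_pos: [469.3, -340.0, 56.5]
tool_rot: [180.0, -0.1, -0.5]
contact_force: [-0.1, -0.7, 0.3]
grip_width: 0.996
gripper_force: 0.0
time: 6.3
tool_pos: [468.9, -339.7, 56.0]
tool_rot: [180.0, -0.0, -0.5]
contact_force: [-0.4, 2.5, 4.0]
grip_width: 0.17
gripper_force: 59.6
```

Held at 59.6 N. The rack origin is about 34 mm above the TCP. I'll lift it and check.

```bash
python3 -m crank '{"slide":[[0,0,-0.005],[0,0,-0.015],[0,0,-0.035],[0,0,-0.06],[0,0,-0.09],[0,0,-0.12],[0,0,-0.15],[0,0,-0.175],[0,0,-0.195],[0,0,-0.205],[0,0,-0.21],[0,0,-0.21]],"rot":[[0,0,0],[0,0,0],[0,0,0],[0,0,0],[0,0,0],[0,0,0],[0,0,0],[0,0,0],[0,0,0],[0,0,0],[0,0,0],[0,0,0]]}'
python3 - <<'E'
from plant import r
from h import *
s=r.read_camera("scene");o=r.get_obs();print(o["tool_pos"],o["tool_rot"],o["contact_force"])
bs=blobs(s["frame"],(0,150,80),(8,255,255),(60,120,180,270))
P=[]
for b in bs:
    O,d=ray(s,b[0]); a=(o["tool_pos"][1]-O[1])/d[1]; print(b,np.round(O+a*d,1))
cv2.imwrite("pics/l1.png",cv2.resize(s["frame"][130:260,50:210],(800,600)[:2]) )
E
```

```text
time: 7.5
tool_pos: [468.7, -339.7, 265.7]
tool_rot: [-180.0, 0.0, -0.5]
contact_force: [0.6, 0.0, -2.8]
grip_width: 0.172
gripper_force: 58.8
[ 468.64194253 -339.57933409  265.01074545] [-1.79959102e+02  5.08789253e-02 -4.58714136e-01] [-0.41621838  0.11681601 -2.47175319]
([101.7, 196.8], [14, 20, 124]) [ 473.1 -339.6  302.9]
([124.0, 227.0], [7, 7, 39]) [ 568.5 -339.6  290.8]
```

View pics/l1.png

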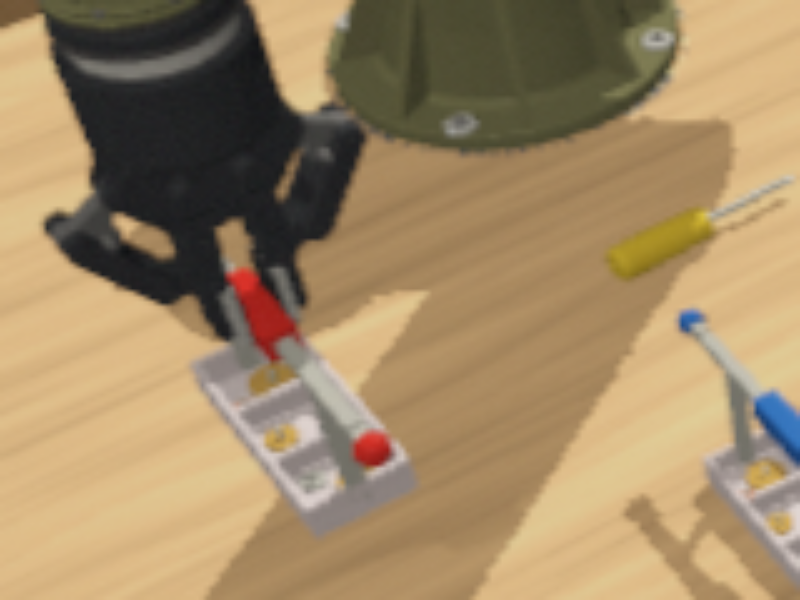

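The rack is held and lifted. Blue is undisturbed at right. I'll carry it across in two calls, turning about +95°.

```bash
python3 -m crank '{"slide":[[0,-0.008,-0.005],[0,-0.025,-0.01],[0,-0.05,-0.015],[0.005,-0.08,-0.02],[0.01,-0.112,-0.025],[0.015,-0.146,-0.03],[0.02,-0.18,-0.03],[0.02,-0.212,-0.03],[0.022,-0.24,-0.03],[0.023,-0.26,-0.03],[0.024,-0.272,-0.03],[0.024,-0.275,-0.03]],"rot":[[0,0,-1],[0,0,-3],[0,0,-7],[0,0,-12],[0,0,-17],[0,0,-23],[0,0,-29],[0,0,-35],[0,0,-40],[0,0,-44],[0,0,-46],[0,0,-47]]}'
python3 - <<'E'
from plant import r
import numpy as np
from scipy.spatial.transform import Rotation as R
o=r.get_obs();Rt=R.from_euler("xyz",o["tool_rot"],degrees=True)
print(o["tool_pos"],o["tool_rot"],o["q"],Rt.inv().apply(np.array([519.8,210.1,296])-o["tool_pos"]), 94.2-o["tool_rot"][2])
E
```

```text
time: 8.75
tool_pos: [494.8, -63.5, 296.0]
tool_rot: [180.0, -0.0, 46.7]
contact_force: [1.4, -0.1, -2.6]
grip_width: 0.168
gripper_force: 58.8
[494.82295936 -63.48039329 295.99086439] [ 1.79991902e+02 -1.21166083e-02  4.67186269e+01] [-1.15210538e+01  7.34883669e+00  8.69236033e+01  6.05643512e-03
  8.57142965e+01  3.17598683e+01] [ 2.16289144e+02 -1.69378542e+02  1.26634454e-02] 47.48137312598974
```

```bash
python3 -m crank '{"slide":[[0.006,-0.005,0],[0.02,-0.016,0],[0.04,-0.031,0],[0.065,-0.051,0],[0.091,-0.071,0],[0.118,-0.092,0],[0.145,-0.113,0],[0.17,-0.133,0],[0.19,-0.149,0],[0.205,-0.160,0],[0.213,-0.167,0],[0.2163,-0.1694,0]],"rot":[[0,0,-1],[0,0,-3],[0,0,-7],[0,0,-12],[0,0,-17],[0,0,-23],[0,0,-29],[0,0,-35],[0,0,-40],[0,0,-44],[0,0,-46.5],[0,0,-47.5]]}' && python3 -m crank '{"slide":[[0,0,0],[0,0,0],[0,0,0]],"rot":[[0,0,0],[0,0,0],[0,0,0]]}'
python3 - <<'E'
from plant import r
from h import *
s=r.read_camera("scene");t=r.read_camera("top");o=r.get_obs();print(o["tool_pos"],o["tool_rot"],o["contact_force"])
print(blobs(s["frame"],(0,150,80),(8,255,255),(190,20,380,220)));print(blobs(t["frame"],(0,150,80),(8,255,255),(120,150,260,260)))
cv2.imwrite("pics/p1.png",np.hstack([cv2.resize(s["frame"][40:220,220:380],(400,450)),cv2.resize(t["frame"][140:275,120:240],(400,450))]))
E
```

```text
time: 9.95
tool_pos: [520.8, 208.9, 295.5]
tool_rot: [-180.0, 0.0, 94.1]
contact_force: [-0.1, 0.2, -2.6]
grip_width: 0.172
gripper_force: 58.8
time: 10.25
tool_pos: [520.9, 207.9, 295.9]
tool_rot: [180.0, 0.0, 93.9]
contact_force: [-0.1, 0.7, -2.0]
grip_width: 0.168
gripper_force: 58.8
[520.90374175 208.06124439 295.939272  ] [ 1.79986307e+02 -7.36512423e-04  9.39716357e+01] [-0.39719911  0.30567223 -2.04382478]
[([328.7, 89.1], [6, 6, 18]), ([299.1, 106.3], [8, 12, 54]), ([274.0, 121.5], [5, 6, 26])]
[([212.6, 195.4], [4, 4, 15])]
```

View pics/p1.png

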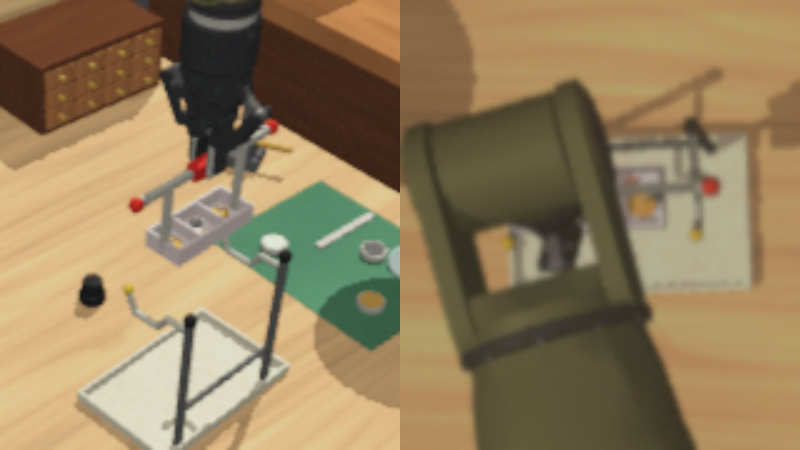

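The rack is held above the stand. The right ball shows in both views (scene 274.0,121.5; top 212.6,195.4) and the left ball in scene only (328.7,89.1).

Run:
```python
from plant import r
from h import *
s=r.read_camera("scene");t=r.read_camera("top")
A,e=tri(s,(274.0,121.5),t,(212.6,195.4));print("right ball",A,e)
O,d=ray(s,(328.7,89.1))
# point(s) on ray 194..211 mm from right ball (ball centres ~ same as measured 211 earlier)
for L in(205,211):
    b=(O-A)@d;c=(O-A)@(O-A)-L*L;D=b*b-c
    print(L,D)
    for sg in(-1,1):
        if D>0:
            B=O+(-b+sg*D**.5)*d;v=B-A;print(np.round(B,1),"yaw",np.degrees(np.arctan2(v[1],v[0])),"pitch",np.degrees(np.arcsin(v[2]/L)))
O2,d2=ray(s,(299.1,106.3))
# left ball / grip on vertical plane through A with yaw 94
n=np.array([-np.sin(np.radians(94)),np.cos(np.radians(94)),0]);n=np.array([np.sin(np.radians(94)),-np.cos(np.radians(94)),0])
for o,dd in((O,d),(O2,d2)):print("on plane",np.round(o+dd*((A-o)@n)/(dd@n),1))
```

```text
right ball [526.9 104.2 327.6] 0.5
205 18415.308533372357
[664.  128.2 478.1] yaw 9.929275309106059 pitch 47.246692293962354
[519.  308.8 336.6] yaw 92.19991270953619 pitch 2.5282545608022273
211 20911.308533372357
[668.7 122.3 482.8] yaw 7.260221423388425 pitch 47.34126239490172
[514.3 314.8 332. ] yaw 93.42880326823764 pitch 1.1951684582783222
on plane [512.  317.7 329.7]
on plane [520.4 197.4 329.5]
```

The bar centre is at (520.6, 209.5, 330), within 1 mm of the target in plan, with a pitch of about 1°. I'll lower 145 mm, then slowly.

```bash
python3 -m crank '{"slide":[[0,0,0.004],[0,0,0.014],[0,0,0.03],[0,0,0.048],[0,0,0.066],[0,0,0.084],[0,0,0.102],[0,0,0.118],[0,0,0.13],[0,0,0.139],[0,0,0.144],[0,0,0.145]],"rot":[[0,0,0],[0,0,0],[0,0,0],[0,0,0],[0,0,0],[0,0,0],[0,0,0],[0,0,0],[0,0,0],[0,0,0],[0,0,0],[0,0,0]]}' && python3 -m crank '{"slide":[[0,0,0],[0,0,0.002],[0,0,0.004],[0,0,0.006],[0,0,0.008],[0,0,0.010],[0,0,0.011],[0,0,0.012],[0,0,0.012],[0,0,0.012]],"rot":[[0,0,0],[0,0,0],[0,0,0],[0,0,0],[0,0,0],[0,0,0],[0,0,0],[0,0,0],[0,0,0],[0,0,0]]}'
```

```text
time: 11.65
tool_pos: [520.8, 208.6, 150.4]
tool_rot: [-180.0, 0.0, 94.0]
contact_force: [0.3, -0.6, -2.8]
grip_width: 0.169
gripper_force: 58.8
time: 12.65
tool_pos: [520.8, 208.6, 138.8]
tool_rot: [180.0, 0.0, 94.0]
contact_force: [0.2, 0.3, -2.5]
grip_width: 0.169
gripper_force: 58.8
```

```bash
python3 -m crank '{"slide":[[0,0,0.001],[0,0,0.002],[0,0,0.003],[0,0,0.003]],"rot":[[0,0,0],[0,0,0],[0,0,0],[0,0,0]]}'
python3 - <<'E'
from plant import r
o=r.get_obs();print(o["tool_pos"],o["contact_force"],o["moment"])
E
```

```text
time: 13.05
tool_pos: [520.8, 208.6, 135.8]
tool_rot: [180.0, -0.0, 94.0]
contact_force: [-0.3, -0.1, -2.4]
grip_width: 0.173
gripper_force: 59.0
[520.84550236 208.5874092  135.78353748] [-0.337335   -0.09552544 -2.37741827] [ 0.05249762  0.0206761  -0.01698501]
```

Expected contact is near TCP z = 136, so I'll keep lowering gently.

```bash
python3 -m crank '{"slide":[[0,0,0.001],[0,0,0.002],[0,0,0.002]],"rot":[[0,0,0],[0,0,0],[0,0,0]]}'; python3 -m crank '{"slide":[[0,0,0.001],[0,0,0.002],[0,0,0.002]],"rot":[[0,0,0],[0,0,0],[0,0,0]]}'
python3 - <<'E'
from plant import r
o=r.get_obs();print(o["tool_pos"],o["contact_force"],o["moment"])
E
```

```text
time: 13.35
tool_pos: [521.0, 208.7, 135.4]
tool_rot: [179.9, -0.0, 94.0]
contact_force: [-7.7, -2.9, 14.7]
grip_width: 0.17
gripper_force: 61.2
time: 13.65
tool_pos: [521.2, 208.7, 135.2]
tool_rot: [179.9, -0.0, 94.0]
contact_force: [-15.5, -5.7, 30.8]
grip_width: 0.172
gripper_force: 63.4
[521.18554417 208.72684667 135.18433398] [-15.45918521  -5.67120611  30.82833518] [-0.93972298  2.655227   -0.04252734]
```

```bash
python3 -m crank '{"slide":[[0,0,-0.001],[0,0,-0.0015],[0,0,-0.0015]],"rot":[[0,0,0],[0,0,0],[0,0,0]]}'
python3 - <<'E'
from plant import r
from h import *
s=r.read_camera("scene");t=r.read_camera("top");o=r.get_obs();print(o["contact_force"],o["moment"])
bs=blobs(s["frame"],(0,150,80),(8,255,255),(240,100,360,220));bt=blobs(t["frame"],(0,150,80),(8,255,255),(120,150,260,260));print(bs,bt)
a=min(bs,key=lambda b:b[0][0])[0];l=max(bs,key=lambda b:b[0][0])[0];A,e=tri(s,a,t,bt[0][0]);print("R ball",A,e)
O,d=ray(s,l);
for L in(205,211):
    b=(O-A)@d;D=b*b-((O-A)@(O-A)-L*L);print("L ball",np.round(O+(-b+D**.5)*d,1))
cv2.imwrite("pics/q1.png",np.hstack([cv2.resize(s["frame"][110:220,250:350],(400,440),interpolation=2),cv2.resize(t["frame"][160:248,140:220],(400,440),interpolation=2)]))
E
```

```text
time: 13.95
tool_pos: [521.1, 208.7, 135.4]
tool_rot: [179.9, -0.0, 94.0]
contact_force: [-10.2, -3.3, 18.8]
grip_width: 0.172
gripper_force: 61.5
[-9.73206387 -3.57337952 18.49258016] [-0.54594382  1.56463587  0.01239637]
[([321.9, 136.6], [4, 5, 11]), ([294.7, 153.3], [7, 11, 43]), ([271.6, 169.2], [5, 5, 19])] [([217.4, 199.6], [4, 4, 13])]
R ball [527.3 104.1 166.4] 1.0
L ball [520.9 308.8 175.4]
L ball [516.1 314.8 169.5]
```

View pics/q1.png

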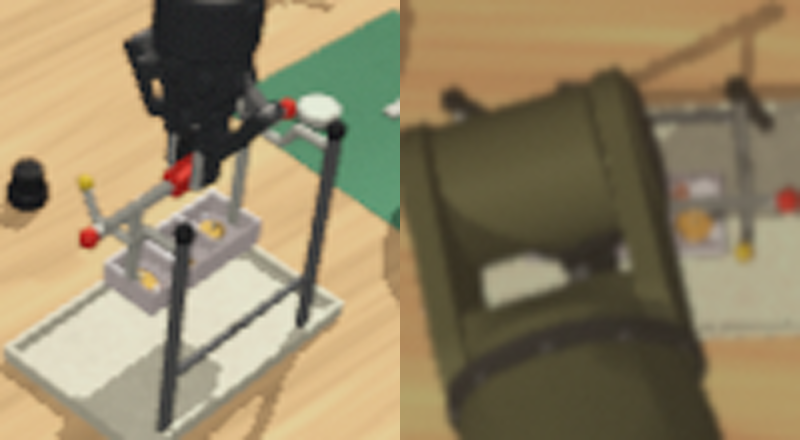

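Both hooks hold the bar: it sits at floor height, mid-trough, with about 20 N on it and no tipping moment, so the load is shared. I'll ease off a little, then release and check before retreating.

```bash
python3 -m crank '{"slide":[[0,0,-0.0005],[0,0,-0.001],[0,0,-0.001],[0,0,-0.001]],"rot":[[0,0,0],[0,0,0],[0,0,0],[0,0,0]]}' && python3 -m crank '{"slide":[[0,0,0],[0,0,0],[0,0,0],[0,0,0],[0,0,0],[0,0,0],[0,0,0],[0,0,0],[0,0,0],[0,0,0]],"rot":[[0,0,0],[0,0,0],[0,0,0],[0,0,0],[0,0,0],[0,0,0],[0,0,0],[0,0,0],[0,0,0],[0,0,0]]}' 0.085
```

```text
time: 14.45
tool_pos: [521.0, 208.7, 135.5]
tool_rot: [179.9, -0.0, 94.0]
contact_force: [-5.4, -1.9, 9.3]
grip_width: 0.172
gripper_force: 60.3
time: 15.45
tool_pos: [520.8, 208.6, 134.3]
tool_rot: [180.0, -0.0, 94.0]
contact_force: [0.2, 0.4, 0.9]
grip_width: 0.991
gripper_force: 0.0
```

```bash
python3 -m crank '{"slide":[[0,0,-0.006],[0,0,-0.018],[0,0,-0.036],[0,0,-0.056],[0,0,-0.078],[0,0,-0.1],[0,0,-0.122],[0,0,-0.142],[0,0,-0.155],[0,0,-0.16],[0,0,-0.16],[0,0,-0.16]],"rot":[[0,0,0],[0,0,0],[0,0,0],[0,0,0],[0,0,0],[0,0,0],[0,0,0],[0,0,0],[0,0,0],[0,0,0],[0,0,0],[0,0,0]]}'
python3 - <<'E'
from plant import r
from h import *
import time
for k in range(2):
    s=r.read_camera("scene");t=r.read_camera("top")
    bs=blobs(s["frame"],(0,150,80),(8,255,255),(240,100,360,220));bt=blobs(t["frame"],(0,150,80),(8,255,255),(120,150,260,260));print(bs,bt)
a=min(bs,key=lambda b:b[0][0])[0];l=max(bs,key=lambda b:b[0][0])[0];A,e=tri(s,a,t,bt[-1][0]);print("R ball",A,e)
O,d=ray(s,l);L=211;b=(O-A)@d;D=b*b-((O-A)@(O-A)-L*L);print("L ball",np.round(O+(-b+D**.5)*d,1))
print("blue",blobs(s["frame"],(100,120,60),(130,255,255),(175,190,240,265)))
cv2.imwrite("pics/z1.png",cv2.resize(s["frame"][60:220,230:390],(600,600),interpolation=2))
E
```

```text
time: 16.65
tool_pos: [520.6, 208.5, 293.4]
tool_rot: [-179.9, 0.0, 94.0]
contact_force: [-0.2, -0.6, 0.3]
grip_width: 0.996
gripper_force: 0.0
[([321.8, 136.4], [4, 5, 13]), ([298.0, 151.9], [14, 13, 96]), ([271.7, 169.1], [5, 5, 18])] [([186.7, 200.4], [4, 4, 14]), ([217.3, 199.5], [4, 4, 14])]
[([321.8, 136.4], [4, 5, 13]), ([298.0, 151.9], [14, 13, 95]), ([271.7, 169.1], [5, 5, 18])] [([186.6, 200.4], [4, 4, 15]), ([217.3, 199.5], [4, 4, 14])]
R ball [527.5 104.3 166.8] 0.9
L ball [515.5 314.9 169.8]
blue [([187.3, 199.0], [4, 4, 11]), ([206.8, 222.1], [13, 16, 92]), ([228.3, 248.3], [5, 5, 18])]
```

View pics/z1.png

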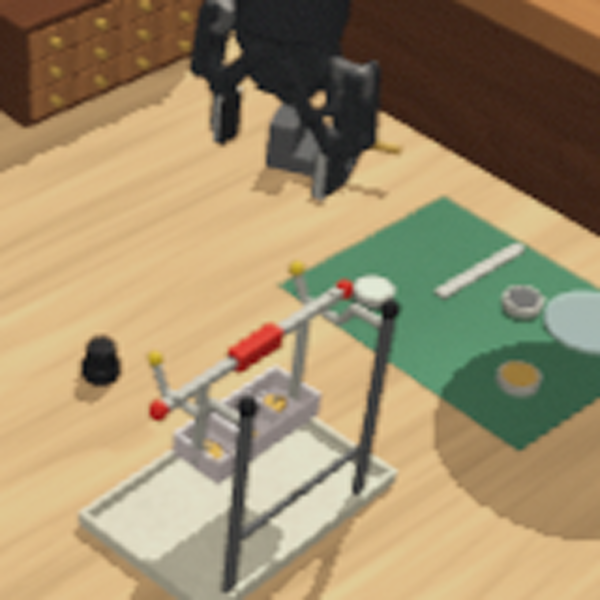

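The rack hangs level and still in both hooks. The gripper is clear and the blue rack hasn't moved.

```bash
python3 -c "
from plant import r
print(r.job_done())"
```

```text
the job is handed in; nothing more can be done
None
```

The red rack hangs level in both hooks with the gripper clear and the blue rack unmoved; the first grasp missed and briefly tilted the red rack, the second held, and I handed the job in at about 17 s, with no verdict returned.

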